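# Find the stamped sample crate and push it to the dispatch line

### The job

One of the two sample crates carries the release stamp, a black ring with a bar across it, on its underside: working from left to right as the robot sees them, tip each crate back towards the robot with a fingertip behind its carry bar, on its near bottom edge, to about 65 degrees so that its underside shows to the camera in front, hold it there for a second to look, and lower it gently back onto its feet where it stood. Then push the stamped crate forward over the bench until its front edge stands on the dispatch tape, square to it. Nothing is to be lifted or allowed to fall; leave the other crate in its place and the bottles and glassware alone.

Things in the scene. Friction and masses are not known exactly. Their poses are not given: they have to be found in the camera images.
- crate_1: a light grey plastic crate, 200 mm long (its x) x 190 mm wide (its y), walls 50 mm high, 12 capped vials wedged fast in it (tops 60 mm up), 0.55 to 0.9 kg. Origin: centre of the underside, z up; x points away from the robot, give or take 0.2 rad. Under its near and far edges 3 mm rubber strips grip the bench. Just one of the two crates is stamped underneath; from above both look alike
- crate_2: the second crate, same size, form and axes as crate_1; either one may stand on the left. The stamp is black ink in the middle of the flat underside: a ring, 100 mm outside and 72 mm inside diameter, with an 18 mm bar across it along y. The other crate's underside is bare. A crate must lean back some 60 degrees before the camera in front sees underneath; at about 75 degrees it overbalances, sooner if swung
- crate_1_bar (a point): middle of crate_1's carry bar, on its axis: a rigid round bar, 20 mm thick, along the crate's y, 150 mm above the middle of its underside, held by a flat upright at each end (170 mm clear between them, 80 mm clear above the vials). A level pull on it towards the robot tips the crate on its near bottom edge; it does not slide
- crate_1_heel (a point): middle of crate_1's near bottom edge (100 mm from its origin, towards the robot): the edge it tips on; the near wall above it is upright and flat, 190 mm wide
- crate_1_toe (a point): middle of crate_1's far bottom edge, its front edge (100 mm from its origin, away from the robot)
- crate_2_bar (a point): middle of crate_2's carry bar, on its axis: a rigid round bar, 20 mm thick, along the crate's y, 150 mm above the middle of its underside, held by a flat upright at each end (170 mm clear between them, 80 mm clear above the vials). A level pull on it towards the robot tips the crate on its near bottom edge; it does not slide
- crate_2_heel (a point): middle of crate_2's near bottom edge (100 mm from its origin, towards the robot): the edge it tips on; the near wall above it is upright and flat, 190 mm wide
- crate_2_toe (a point): middle of crate_2's far bottom edge, its front edge (100 mm from its origin, away from the robot)
- line: the dispatch line: a strip of dark grey marking tape stuck flat across the bench beyond the crates, 50 mm wide (its x, which points away from the robot) and 1100 mm long (its y); origin in its middle; no thickness to speak of
- reagent_bottle: a white plastic reagent bottle, 76 mm across, 185 mm tall, standing to the left of the crates; origin: centre of its foot; leave it alone
- dropper_bottle: a small amber dropper bottle, 34 mm across, 85 mm tall, standing between the crates; origin: centre of its foot; leave it alone
- beaker: a glass beaker, 68 mm across, 88 mm tall, standing to the right of the crates; origin: centre of its foot; leave it alone
- funnel: a glass funnel, 72 mm across, 105 mm tall, standing mouth down to the right of the crates; origin: centre of its foot; leave it alone

How it is judged:
On the way, in this order (a step that is already met when the one before it is completed fails the run):
1. the crate on the robot's left is tipped back on its near bottom edge by more than 57 degrees and held there half a second (((world y of crate_1 above 0 m and angle between crate_1's own z axis and vertical above 1 rad and height (world z) of crate_1_toe above 0.14 m and height (world z) of crate_1_heel below 0.025 m) or (world y of crate_2 above 0 m and angle between crate_2's own z axis and vertical above 1 rad and height (world z) of crate_2_toe above 0.14 m and height (world z) of crate_2_heel below 0.025 m))), for 0.5 s.
2. then the crate on the robot's right is tipped and held in the same way, the left one standing on its feet again (((world y of crate_1 below 0 m and angle between crate_1's own z axis and vertical above 1 rad and height (world z) of crate_1_toe above 0.14 m and height (world z) of crate_1_heel below 0.025 m and angle between crate_2's own z axis and vertical below 0.05 rad) or (world y of crate_2 below 0 m and angle between crate_2's own z axis and vertical above 1 rad and height (world z) of crate_2_toe above 0.14 m and height (world z) of crate_2_heel below 0.025 m and angle between crate_1's own z axis and vertical below 0.05 rad))), for 0.5 s.
3. both crates stand on their feet again (angle between each of crate_1, crate_2's own z axis and vertical below 0.05 rad), for 0.2 s.
At the end, for the whole second after the job is handed in: the stamped crate stands at rest on its feet with the middle of its front edge on the 50 mm tape (within 25 mm of the tape's centre line) and square to it within 0.15 rad; the other crate stands on its feet within 60 mm of where it was (all of step 3 and x of crate_2_toe in the frame of line between -0.025 and 0.025 m and angle between the x axis of crate_2 and the x axis of line, either way round below 0.15 rad and height (world z) of crate_2_heel below 0.01 m and distance of crate_1 from where it was at the start of the episode below 0.06 m and linear speed of each of crate_2, crate_1 below 0.02 m/s); the robot touches nothing.
It fails at once if a crate is lifted off the bench or tipped forward: its near bottom edge rises by 25 mm (height (world z) of any of crate_1_heel, crate_2_heel above 0.025 m).
It fails at once if a crate goes over onto its side (beyond 80 degrees) (angle between any of crate_1, crate_2's own z axis and vertical above 1.4 rad).
It fails at once if a crate is let drop or thrown over: it turns faster than 2.5 rad/s (angular speed of any of crate_1, crate_2 above 2.5 rad/s).
It fails at once if a bottle, the beaker or the funnel is shifted by 30 mm or knocked over (distance of any of reagent_bottle, dropper_bottle, beaker, funnel from where it was at the start of the episode above 0.03 m or angle between any of reagent_bottle, dropper_bottle, beaker, funnel's own z axis and vertical above 0.3 rad).
It also fails if it takes over 72 s, if anything falls off the work surface, if the arm or the gripper's body presses on something with over 40 N, if the wrist force passes 120 N, or if a joint passes its speed limit or range.

### The arm

A 6-joint arm with a two-finger parallel gripper is mounted at the origin on the work surface. World frame = base frame: x ahead of the robot, y to its left, z up, the work surface at z = 0. Lengths are in m, angles in rad, forces in N, time in s.
With the tool pointing down it reaches from about 0.35 to 0.775 m from the base axis. Payload 5.5 kg.
Tool frame: the origin (TCP) lies at the very end of the fingers, on their centre line; the grasp point (between the pads) lies 19 mm behind it; z points along the fingers, y is the direction in which the jaws open and shut (so a half turn about z gives the same grasp; the last joint's range is limited). The gripper opens to 85 mm and grips with 20 to 120 N. Pads are 22 mm wide; open, the fingers measure 114 mm over their backs; the gripper's body (76 mm by 85 mm) begins 54 mm behind the grasp point. The pads swing forward as they close: fully open they stand 13 mm farther back than shut.
Start: joints at [-1.413, 0.313, 0.046, 1.304, 0, 1.431], TCP at [0.169, -0.55, 0.231] pointing down, gripper open.
Joint ranges: [-2.76, 2.76], [-0.86, 1.69], [-1.03, 1.26], [-2.2, 2.34], [-1.47, 1.5], [-3.14, 3.14]. Speed limits (rad/s): [2.57, 2.57, 3.14, 3.14, 3.14, 3.14].

### API

Orientations are given as a unit quaternion [w, x, y, z].
In Python, from workcell import get_state, read_camera, hand_in, find_in, silhouettes gives the robot as it stands. The module is installed in compiled form; this text tells all that it offers.
- The arm moves only by the tool send_rows, never from a script. Its argument "deltas" is a list that holds one entry, the list of rows, each a list of 6 numbers: the shift along the world's x, y, z in cm, then the turn, a rotation vector about the world's x, y, z in degrees. In form: [[[dx, dy, dz, wx, wy, wz], ...]]. A call has 1 to 12 rows; each row is the pose to reach, as a shift and turn from the pose commanded when the call began; what a row does not reach only later rows make up. A row lasts 1/10 s, in which the tool goes at most 50 mm and 8.59 degrees, less where a joint would pass 70% of its speed; a pose out of reach is approached as far as the arm can. A call with a gripper value outside its range is refused whole. "jaw" is the opening, from -1 (shut) to 1 (fully open), so that 0 is half open, set as the call begins (left out, the last holds). The fingers move at their own pace and stop on an object; "force" is the grip in N (left out, the last holds). Time passes only in rows, so rows that repeat a pose let the fingers close. It gives the time, the measured TCP pose, the force and the opening at its end, in the units of the state.
- get_state(): the state, without advancing time (a new reading comes with each control period).
- read_camera(name): name is "scene" or "top" or "wrist"; returns a dict with "img" (420x560x3 uint8, red, green, blue), "z_map" (420x560 float32, m along the optical axis (not along the pixel's ray), 0 where there is no reading), "vfov" (degrees; the focal length in pixels is half the picture's height over the tangent of half this angle, whatever the lens; pixels are square), "cx", "cy" (the principal point, pixels), "k1" (the pictures are not rectified: a ray, as slopes to the right and down, at radius r is drawn at 1 + k1 r^2 times it, then the intrinsics apply), "R" (3x3) and "t" (3): a world point X has camera coordinates R X + t; the wrist camera has in their place "hand_eye" (4x4, takes a point from camera to tool coordinates, whose origin is the TCP and whose axes are the flange's). Camera axes: x right, y down, z forward; pixel columns grow to the right and rows downward; lengths in m; the calibration is good to about 2 mm. A picture is of the moment at which its call begins: read the wrist's pose just before it.
- hand_in(): hands the job in, once; it reports no verdict.
Trained networks look in a picture, given as the dict that the camera call returned (one of the last four; its "shot" number tells which), for a name from the list of things; names that differ only in an ending like _2 or _b are one class to them, and where a whole thing is asked for, a point or a joint stands for the part that bears it (a point fixed in the world has none). Each returns a list of dicts, best first, with "conf" (0 to 1); they miss things now and then, are a little off and sometimes report something else, mostly with a low value. They report only what shows in the picture. A call takes as long as a camera call.
- find_in(picture, thing): "box" ([centre column, centre row, width, height] in pixels, round what is visible of it).
- silhouettes(picture, thing): "mask" (420x560 bool, what is visible of it) and "box" ([centre column, centre row, width, height] in pixels, round what is visible of it).
The state is a dict: "clock": time; "joint_pos": joint angles; "qvel": joint speeds; "tau": joint torques, N m; "tcp_pos": TCP position; "orientation": TCP orientation; "wrist_force": force on the tool from outside, world axes, zero at the start; "ft_torque": the same for the moment, N m; "finger_gap": finger opening in m.
Only numpy, scipy, OpenCV 4.12 (cv2) and the standard library are available. Lean on these libraries where they do the work, as an engineer would, in place of code of your own. Each camera call takes 0.05 s, during which the arm holds its last target.

## Working session

There is one attempt and no reset: what is moved stays moved. The work goes in short steps, Python scripts to look and compute and a tool call to move; the robot and the scene stay as the last step left them, time stands still between calls to the robot, and variables do not carry over. Pictures are saved under pics/ and viewed, and the job is handed in when it is done.

Besides the shell and the picture viewer there is one more tool, called after ">>>" as a command line: name --argument value ..., lists and objects as JSON in quotes. send_rows: Moves the arm, as the interface text tells. Its arguments: {"type":"object","properties":{"deltas":{"type":"array","items":{"type":"array","items":{"type":"array","items":{"type":"number"}}}},"jaw":{"type":"number"},"force":{"type":"number"}},"required":["deltas"]}

```bash
mkdir -p pics; cat > h.py <<'E'
import numpy as np, cv2
from workcell import *
def save(n,im): cv2.imwrite('pics/'+n+'.png',im[:,:,::-1])
def pts(d):
    z=d['z_map'];H,W=z.shape;f=H/2/np.tan(np.radians(d['vfov'])/2)
    v,u=np.mgrid[0:H,0:W]
    x=(u-d['cx'])/f;y=(v-d['cy'])/f
    xs,ys=x.copy(),y.copy()
    for _ in range(20):
        s=1+d['k1']*(xs**2+ys**2);xs=x/s;ys=y/s
    P=np.stack([xs*z,ys*z,z],-1)
    return (P-d['t'])@d['R']   # R^T (P-t)
E
python3 - <<'E'
from h import *
s=get_state();print(s)
for n in('scene','top'):
    d=read_camera(n);save(n+'0',d['img']);np.savez('/tmp/'+n+'.npz',P=pts(d),img=d['img'])
    print(n,d['R'],d['t'],d['vfov'],d['k1'],-d['R'].T@d['t'])
    for t in ['crate_1','line','reagent_bottle','dropper_bottle','beaker','funnel','crate_1_bar']:
        print(t,[(np.round(o['box']),round(o['conf'],2)) for o in find_in(d,t)])
E
```

```text
{'clock': 0.0, 'joint_pos': array([-1.41262979e+00,  3.13988954e-01,  4.49305441e-02,  1.30354712e+00,
        8.56458329e-06,  1.43119579e+00]), 'qvel': array([ 5.73068502e-04, -2.65607681e-03,  2.81762004e-05, -8.69243264e-04,
        9.50107749e-04, -1.13915853e-03]), 'tau': array([-1.44905174e-03, -4.80617630e+01,  2.98538429e+01,  1.90953462e-02,
       -2.55191353e-04, -8.30899552e-06]), 'tcp_pos': array([ 0.16860876, -0.54918876,  0.23039554]), 'orientation': array([-9.04603287e-04,  9.88936900e-01,  1.48334046e-01, -4.11519818e-06]), 'wrist_force': array([-0.06437504,  0.06814953,  0.21658042]), 'ft_torque': array([0.00159373, 0.06050509, 0.00547827]), 'finger_gap': 0.0856479340504443}
scene [[ 0.20892853  0.97774588  0.01902286]
 [ 0.6720463  -0.12941998 -0.72911195]
 [-0.71042427  0.16511653 -0.68413002]] [-0.13054565 -0.32706493  1.8071608 ] 43.053003013753624 -0.004473385080295259 [ 1.53092838 -0.21308038  1.00034936]
crate_1 [(array([201., 226.,  93.,  92.]), 0.86), (array([359., 213., 102.,  86.]), 0.72)]
line [(array([270., 297., 463., 111.]), 0.78)]
reagent_bottle [(a
[... 343 characters left out ...]
10., 102.,  94.]), 0.71)]
top [[-2.06902843e-02 -9.99785608e-01  8.06086194e-04]
 [-9.98465824e-01  2.06215395e-02 -5.13882390e-02]
 [ 5.13605990e-02 -1.86808679e-03 -9.98678426e-01]] [0.00659562 0.60220881 1.29702349] 57.85691608111827 0.01794060337040187 [ 0.53480548 -0.00340131  1.32625051]
crate_1 [(array([343., 216.,  66.,  69.]), 0.68), (array([220., 212.,  65.,  65.]), 0.62)]
line [(array([284., 158., 310.,  37.]), 0.59)]
reagent_bottle [(array([406., 266.,  28.,  23.]), 0.72), (array([152., 244.,  37.,  28.]), 0.61)]
dropper_bottle []
beaker [(array([404., 263.,  31.,  21.]), 0.58)]
funnel [(array([401., 196.,  25.,  21.]), 0.86)]
crate_1_bar [(array([218., 209.,  71.,  62.]), 0.58)]
```

View pics/scene0.png

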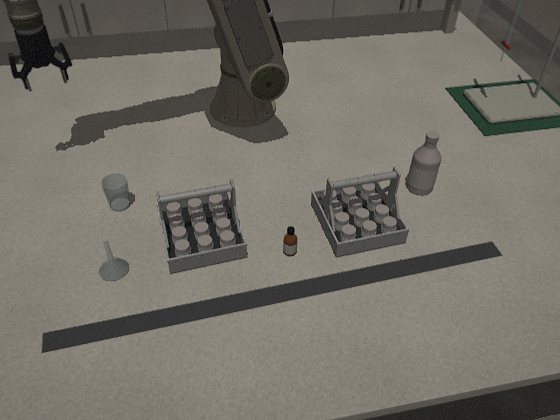

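View pics/top0.png

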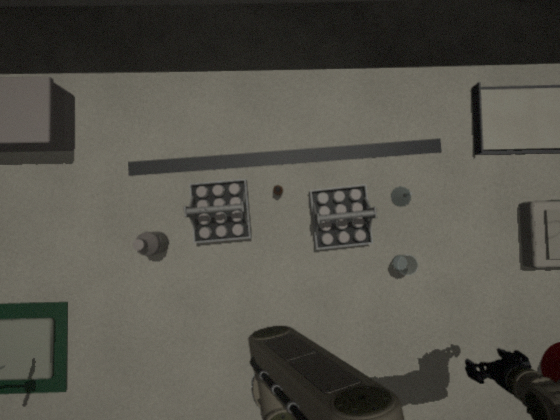

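```bash
python3 - <<'E'
import numpy as np,cv2
for n in('scene','top'):
    D=np.load('/tmp/'+n+'.npz');P=D['P'];img=D['img']
    ok=np.isfinite(P).all(-1)&(abs(P[...,2])<.4)
    # bars: z in .13...17
    m=ok&(P[...,2]>.12)&(P[...,2]<.175)&(P[...,0]>.3)&(P[...,0]<.8)&(abs(P[...,1])<.4)
    nl,lab,st,c=cv2.connectedComponentsWithStats(m.astype(np.uint8))
    for i in range(1,nl):
        if st[i,4]>15:
            q=P[lab==i];print(n,'hi',st[i],q.mean(0).round(3),q.min(0).round(3),q.max(0).round(3))
    g=img.astype(int).sum(-1)
    # band 35-75 mm: crate walls/vials
    m=ok&(P[...,2]>.03)&(P[...,2]<.075)&(P[...,0]>.25)&(P[...,0]<.9)&(abs(P[...,1])<.45)
    nl,lab,st,c=cv2.connectedComponentsWithStats(m.astype(np.uint8))
    for i in range(1,nl):
        if st[i,4]>40:
            q=P[lab==i];r=cv2.minAreaRect((q[:,:2]*1000).astype(np.float32));print(n,'lo',st[i],q[:,2].max().round(3),np.round(r[0]),np.round(r[1]),r[2])
    m=ok&(abs(P[...,2])<.012)&(g<300)&(P[...,0]>.5)&(P[...,0]<1.0)&(abs(P[...,1])<.6)
    nl,lab,st,c=cv2.connectedComponentsWithStats(m.astype(np.uint8))
    for i in range(1,nl):
        if st[i,4]>200:
            q=P[lab==i];r=cv2.minAreaRect((q[:,:2]*1000).astype(np.float32));print(n,'tape',st[i],np.round(r[0]),np.round(r[1]),r[2], np.polyfit(q[:,1],q[:,0],1))
E
```

```text
scene hi [326 166  75  35 717] [0.606 0.205 0.152] [0.577 0.115 0.12 ] [0.626 0.301 0.165]
scene hi [156 179  80  36 733] [ 0.579 -0.2    0.154] [ 0.55  -0.291  0.12 ] [ 0.601 -0.108  0.165]
scene lo [408 165  28  24 334] 0.075 [514. 412.] [75. 35.] 44.184783935546875
scene lo [103 176  23  12 185] 0.074 [ 390. -408.] [26. 57.] 9.525792121887207
scene lo [ 311  181   99   69 3537] 0.075 [602. 208.] [208. 194.] 4.025426864624023
scene lo [102 183  27  21 286] 0.075 [ 430. -402.] [34. 64.] 8.872573852539062
scene lo [ 156  192   91   74 3396] 0.075 [ 575. -200.] [206. 192.] 5.064448833465576
scene lo [283 232  14  17 189] 0.074 [671.   9.] [32. 32.] 81.12387084960938
scene lo [104 249  16  18 154] 0.074 [ 642. -418.] [30. 30.] 54.53120040893555
scene tape [311 202  95  56 337] [652. 162.] [273. 139.] 48.085906982421875 [0.4143219 0.597344 ]
scene tape [  41  241  462  112 8305] [787. -14.] [  58. 1102.] 3.0515596866607666 [-0.0561245  0.7870023]
scene tape [169 252  79  22 278] [ 669. -189.] [ 18. 195.] 7.53410005569458 [-0.09041536  0.65443139]
top hi [183 201  63  16 434] [0.601 0.20
[... 1915 characters left out ...]
12  11 106] 0.066 [536. 146.] [35. 36.] 8.568401336669922
top lo [199 227  12  11 112] 0.067 [528. 259.] [34. 34.] 88.99893951416016
top lo [354 229  13  12 116] 0.066 [ 509. -263.] [41. 37.] 80.56768798828125
top lo [153 231  14  24 104] 0.074 [497. 407.] [78. 30.] 2.1664035320281982
top lo [337 231  14  11 110] 0.065 [ 506. -206.] [34. 42.] 38.84013748168945
top lo [322 232  11  12 105] 0.066 [ 501. -151.] [34. 37.] 87.74820709228516
top lo [394 255   9  17  49] 0.075 [ 414. -383.] [20. 55.] 78.17595672607422
top lo [402 256  14  18 109] 0.075 [ 405. -420.] [30. 57.] 75.23847198486328
top tape [ 128  138  314   39 4888] [787. -15.] [  58. 1107.] 3.1447176933288574 [-0.05496103  0.7852513 ]
```

Left crate at about (0.602, 0.208), yaw 0.066. Right crate at about (0.574, −0.200), yaw 0.086. The tape runs x ≈ 0.786 − 0.0555·y, so its yaw is 0.055. In the scene picture the left crate sits near pixel (360, 212), the right one near (201, 226), and the tape crosses around row 297. Next I move to above and behind the left bar.

>>> send_rows --deltas '[[[4,7,2,0,0,-2],[8,13,3,0,0,-4],[11,18,3,0,0,-6],[14,22.5,3,0,0,-8],[16.5,27,3,0,0,-10],[19.3,31.5,3,0,0,-12],[22,36,3,0,0,-13.3],[24.8,40.5,3,0,0,-13.3],[27.6,45,3,0,0,-13.3],[30.4,49.5,3,0,0,-13.3],[33.2,54,3,0,0,-13.3],[36,58.5,3,0,0,-13.3]]]' --jaw -1

```text
clock: 2.0
tcp_pos: [0.4824, -0.0387, 0.2617]
orientation: [0.0, 0.999, 0.033, 0.001]
wrist_force: [1.7, -1.4, 0.3]
finger_gap: 0.0002
```

>>> send_rows --deltas '[[[2.8,4.5,0,0,0,0],[5.5,9,0,0,0,0],[8,13,0,0,0,0],[10,16,0,0,0,0],[10.8,17.5,0,0,0,0],[10.8,17.5,0,0,0,0],[10.8,17.5,0,0,0,0]]]'

```text
clock: 2.7
tcp_pos: [0.5896, 0.1265, 0.261]
orientation: [-0.003, 0.999, 0.038, -0.001]
wrist_force: [-1.0, 0.4, -0.5]
finger_gap: 0.0001
```

```bash
python3 - <<'E'
from h import *
s=get_state();print(s['clock'],s['tcp_pos'],s['orientation'],s['finger_gap'],s['wrist_force'],s['joint_pos'])
d=read_camera('wrist');save('w1',d['img']);print(d['hand_eye'])
d=read_camera('scene');save('s1',d['img'])
E
```

```text
2.7 [0.58956066 0.12648572 0.26100278] [-2.50140441e-03  9.99264051e-01  3.82704003e-02 -6.89093937e-04] 0.00012677051999527398 [-1.04433027  0.36796652 -0.53182209] [0.07573359 0.36486448 0.19150364 1.39862539 0.00505091 3.14076349]
[[ 8.25917731e-04 -9.49673406e-01 -3.13240706e-01  7.92952250e-02]
 [ 9.99999626e-01  8.64164015e-04  1.67406058e-05  9.02801899e-04]
 [ 2.54793238e-04 -3.13240603e-01  9.49673765e-01 -1.42919667e-01]
 [ 0.00000000e+00  0.00000000e+00  0.00000000e+00  1.00000000e+00]]
```

Joint 6 has run into its limit (3.14), so I turn the tool a half turn; the grasp is the same and the camera moves to the robot's side.

>>> send_rows --deltas '[[[0,0,0,0,0,8],[0,0,0,0,0,16],[0,0,0,0,0,24],[0,0,0,0,0,32],[0,0,0,0,0,40],[0,0,0,0,0,48],[0,0,0,0,0,56],[0,0,0,0,0,64],[0,0,0,0,0,72],[0,0,0,0,0,80],[0,0,0,0,0,88],[0,0,0,0,0,90]]]'

```text
clock: 4.0
tcp_pos: [0.5896, 0.1256, 0.262]
orientation: [-0.002, 0.679, 0.734, -0.002]
wrist_force: [0.1, 0.0, -0.4]
finger_gap: -0.0002
```

View pics/s1.png

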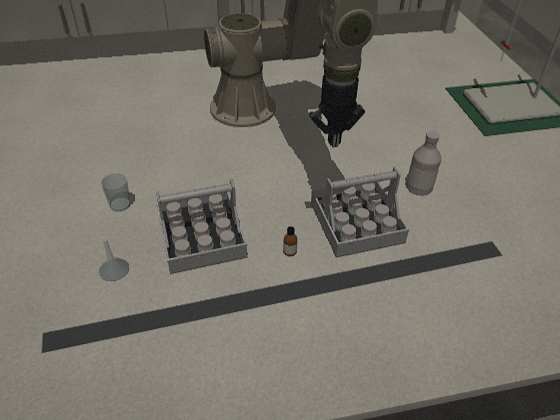

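View pics/w1.png

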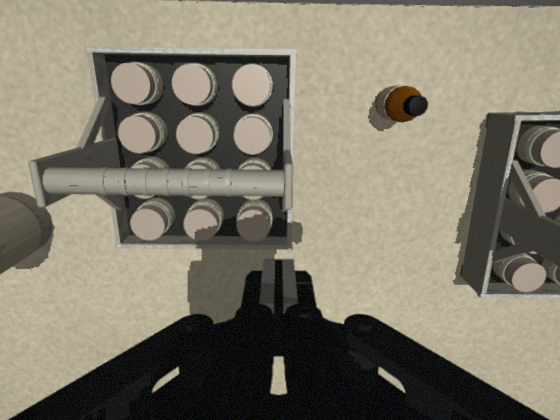

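```bash
python3 - <<'E'
from h import *
s=get_state();print(s['clock'],s['tcp_pos'],s['orientation'],s['finger_gap'],s['wrist_force'],s['joint_pos'])
E
```

```text
4.0 [0.58957314 0.12562215 0.26195741] [-0.00160933  0.6787182   0.73439456 -0.00190945] -0.00022664630810180757 [ 0.07140991  0.01350454 -0.40901279] [ 7.69478818e-02  3.68294487e-01  1.98785446e-01  1.40627603e+00
 -2.37235823e-04  1.56898595e+00]
```

>>> send_rows --deltas '[[[0.5,0.8,0,0,0,8],[1,1.6,0,0,0,16],[1.5,2.4,0,0,0,24],[2,3.2,0,0,0,32],[2.5,4,0,0,0,40],[3,4.8,0,0,0,48],[3.5,5.6,0,0,0,56],[4,6.4,0,0,0,64],[4.4,7.2,0,0,0,72],[4.75,8,0,0,0,80],[4.75,8.45,0,0,0,87],[4.75,8.45,0,0,0,89.3]]]'

```text
clock: 5.2
tcp_pos: [0.6374, 0.2106, 0.2618]
orientation: [0.0, -0.034, 0.999, -0.003]
wrist_force: [0.6, -0.2, -0.2]
finger_gap: 0.0002
```

>>> send_rows --deltas '[[[0,0,-1,0,0,0],[0,0,-2.5,0,0,0],[0,0,-4,0,0,0],[0,0,-5,0,0,0],[0,0,-5.5,0,0,0],[0,0,-5.5,0,0,0]]]'

```text
clock: 5.8
tcp_pos: [0.6371, 0.2111, 0.2055]
orientation: [-0.001, -0.032, 0.999, -0.003]
wrist_force: [-0.0, 0.6, -0.1]
finger_gap: -0.0001
```

```bash
python3 - <<'E'
from h import *
s=get_state();print(s['clock'],s['tcp_pos'],s['orientation'],s['finger_gap'],s['wrist_force'],s['joint_pos'])
d=read_camera('wrist');save('w2',d['img'])
d=read_camera('scene');save('s2',d['img'])
E
```

```text
5.8 [0.63709116 0.21113659 0.20549468] [-6.06060192e-04 -3.21650646e-02  9.99478192e-01 -2.89576100e-03] -0.00010984285935009622 [-0.01323694  0.5950283  -0.06637077] [ 0.20301425  0.51642286  0.2896482   1.3462008  -0.00550113  0.13867874]
```

View pics/w2.png

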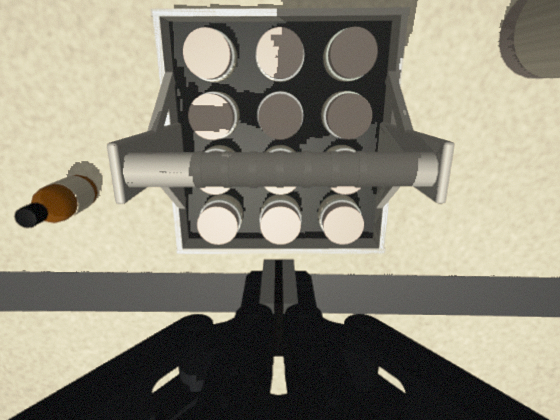

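View pics/s2.png

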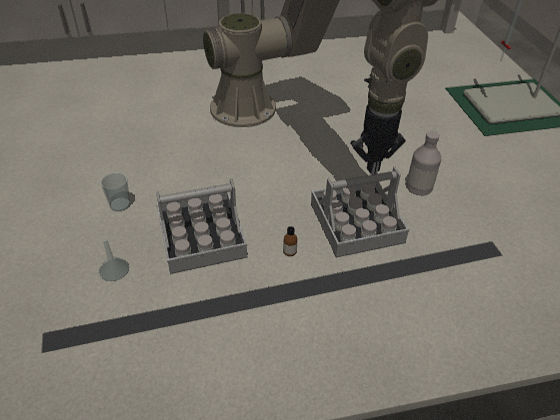

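The wrist view shows the bar square across the picture, and the fingers centred on it on its far side. I go down behind the bar and approach until contact.

>>> send_rows --deltas '[[[0,0,-1,0,0,0],[0,0,-2.5,0,0,0],[0,0,-4,0,0,0],[0,0,-5.5,0,0,0],[0,0,-7,0,0,0],[0,0,-8.2,0,0,0],[0,0,-8.5,0,0,0],[0,0,-8.5,0,0,0]]]'

```text
clock: 6.7
tcp_pos: [0.6373, 0.2117, 0.1208]
orientation: [-0.0, -0.033, 0.999, -0.003]
wrist_force: [0.2, -0.1, 0.6]
finger_gap: 0.0003
```

>>> send_rows --deltas '[[[-0.3,0,0,0,0,0],[-0.6,0,0,0,0,0],[-0.9,0,0,0,0,0],[-1.1,0,0,0,0,0],[-1.3,-0.1,0,0,0,0],[-1.4,-0.1,0,0,0,0],[-1.4,-0.1,0,0,0,0]]]'

```text
clock: 7.4
tcp_pos: [0.6235, 0.2107, 0.1214]
orientation: [0.0, -0.033, 0.999, -0.003]
wrist_force: [0.7, -0.4, -0.5]
finger_gap: -0.0001
```

>>> send_rows --deltas '[[[-0.1,0,0,0,0,0],[-0.2,0,0,0,0,0],[-0.3,0,0,0,0,0],[-0.3,0,0,0,0,0]]]'

```text
clock: 7.8
tcp_pos: [0.6205, 0.2108, 0.1212]
orientation: [0.0, -0.033, 0.999, -0.003]
wrist_force: [-0.4, -0.1, -0.0]
finger_gap: -0.0001
```

>>> send_rows --deltas '[[[-0.1,0,0,0,0,0],[-0.2,0,0,0,0,0],[-0.3,0,0,0,0,0],[-0.4,0,0,0,0,0],[-0.5,0,0,0,0,0]]]'

```text
clock: 8.3
tcp_pos: [0.6183, 0.2107, 0.1227]
orientation: [0.003, -0.032, 0.999, -0.003]
wrist_force: [6.6, -0.3, 2.1]
finger_gap: 0.0002
```

Contact made at x ≈ 0.619 with 6.6 N. Now the tip along the arc, first 28 degrees.

>>> send_rows --deltas '[[[-0.26,-0.02,0.17,0,0,0],[-0.8,-0.05,0.5,0,0,0],[-1.48,-0.1,0.88,0,0,0],[-2.2,-0.15,1.24,0,0,0],[-2.89,-0.19,1.57,0,0,0],[-3.62,-0.24,1.87,0,0,0],[-4.37,-0.29,2.13,0,0,0],[-5.12,-0.34,2.36,0,0,0],[-5.88,-0.39,2.56,0,0,0],[-6.65,-0.44,2.71,0,0,0],[-7.43,-0.49,2.84,0,0,0],[-7.7,-0.51,2.88,0,0,0]]]'

```text
clock: 9.5
tcp_pos: [0.5385, 0.2057, 0.1509]
orientation: [0.001, -0.033, 0.999, -0.003]
wrist_force: [4.1, 0.6, 2.3]
finger_gap: -0.0
```

```bash
python3 - <<'E'
from h import *
d=read_camera('scene');save('s3',d['img'])
d=read_camera('wrist');save('w3',d['img'])
E
```

```text
(no output)
```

View pics/s3.png

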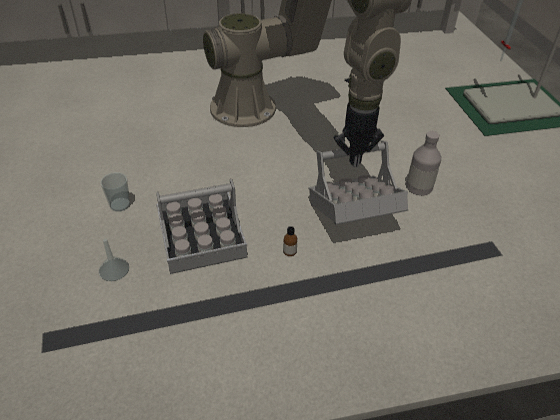

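View pics/w3.png

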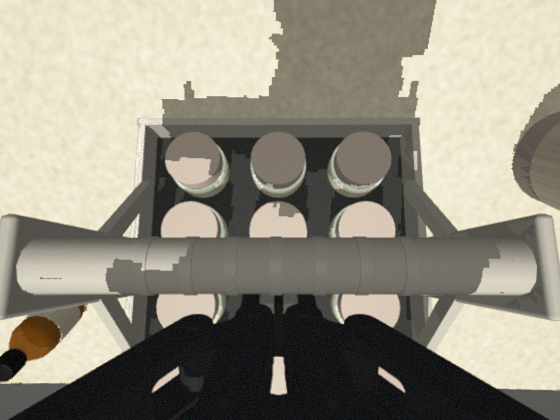

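>>> send_rows --deltas '[[[-0.6,-0.04,0.05,0,0,0],[-1.37,-0.09,0.08,0,0,0],[-2.16,-0.14,0.1,0,0,0],[-2.95,-0.2,0.07,0,0,0],[-3.74,-0.25,0.02,0,0,0],[-4.5,-0.3,-0.08,0,0,0],[-5.27,-0.35,-0.2,0,0,0],[-6.04,-0.4,-0.37,0,0,0],[-6.8,-0.45,-0.56,0,0,0],[-7.5,-0.5,-0.78,0,0,0],[-8.0,-0.53,-0.95,0,0,0],[-8.2,-0.54,-1.02,0,0,0]]]'

```text
clock: 10.8
tcp_pos: [0.4555, 0.2001, 0.1394]
orientation: [-0.0, -0.033, 0.999, -0.003]
wrist_force: [2.5, 0.1, 0.6]
finger_gap: -0.0
```

```bash
python3 - <<'E'
from h import *
d=read_camera('scene');save('s4',d['img'])
P=pts(d)
m=np.isfinite(P).all(-1)&(P[...,2]>.02)&(P[...,2]<.3)&(abs(P[...,1]-.21)<.085)&(P[...,0]>.5)&(P[...,0]<.75)
q=P[m];c=q-q.mean(0);u,s,vt=np.linalg.svd(c,full_matrices=False);print(len(q),vt[2],s,q.mean(0),q.min(0),q.max(0))
E
```

```text
2149 [ 0.90614062  0.079177   -0.41549992] [2.40885008 2.26984501 0.73021746] [0.58137175 0.2090604  0.14887122] [0.50015871 0.12509548 0.02010785] [0.62263247 0.29481414 0.19524103]
```

View pics/s4.png

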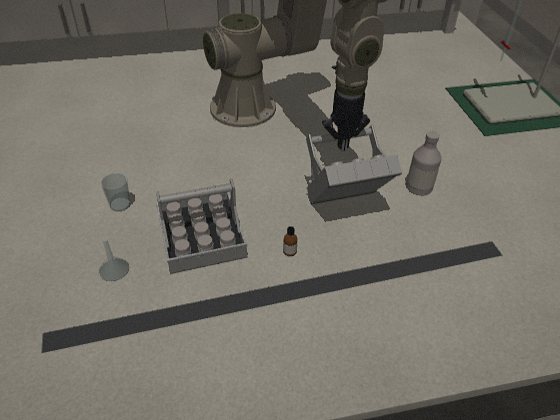

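>>> send_rows --deltas '[[[-0.4,-0.03,-0.15,0,0,0],[-0.85,-0.06,-0.34,0,0,0],[-1.25,-0.08,-0.54,0,0,0],[-1.65,-0.11,-0.72,0,0,0],[-2.0,-0.13,-0.9,0,0,0],[-2.3,-0.15,-1.04,0,0,0],[-2.57,-0.17,-1.18,0,0,0],[-2.8,-0.18,-1.31,0,0,0],[-3.0,-0.2,-1.43,0,0,0],[-3.15,-0.21,-1.5,0,0,0],[-3.15,-0.21,-1.5,0,0,0],[-3.15,-0.21,-1.5,0,0,0]]]'

```text
clock: 12.05
tcp_pos: [0.4252, 0.1982, 0.1249]
orientation: [0.0, -0.033, 0.999, -0.003]
wrist_force: [0.5, 0.6, 0.1]
finger_gap: 0.0004
```

```bash
cat > look.py <<'E'
from h import *
import sys
y0=float(sys.argv[2])
d=read_camera('scene');save(sys.argv[1],d['img']);P=pts(d)
m=np.isfinite(P).all(-1)&(P[...,2]>.02)&(P[...,2]<.165)&(abs(P[...,1]-y0)<.075)&(P[...,0]>.45)&(P[...,0]<.75)
q=P[m];c=q-q.mean(0);u,s,vt=np.linalg.svd(c,full_matrices=False);n=vt[2]*np.sign(vt[2][0])
print(len(q),n,'tilt',np.degrees(np.arctan2(n[0],-n[2])),'rms',s[2]/len(q)**.5)
im=cv2.resize(d['img'][120:260,120:440],None,fx=2.4,fy=2.4,interpolation=cv2.INTER_CUBIC);save(sys.argv[1]+'z',im)
E
python3 look.py s5 .2
```

```text
1237 [ 0.90952445  0.06211931 -0.41098231] tilt 65.68345241555205 rms 0.0010810670248256728
```

View pics/s5z.png

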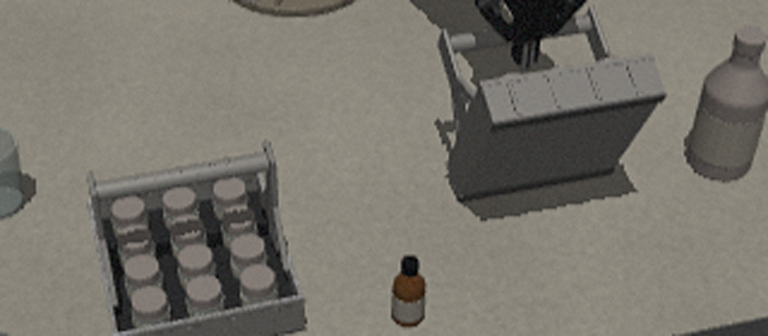

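The tilt is 65.7°. The left crate's underside (around (555, 150) in the zoom) looks uniformly dark with no ring. I hold it for a second and check with the contrast stretched.

>>> send_rows --deltas '[[[0,0,0,0,0,0],[0,0,0,0,0,0],[0,0,0,0,0,0],[0,0,0,0,0,0],[0,0,0,0,0,0],[0,0,0,0,0,0],[0,0,0,0,0,0],[0,0,0,0,0,0]]]'

```text
clock: 12.9
tcp_pos: [0.4251, 0.1982, 0.1249]
orientation: [0.0, -0.033, 0.999, -0.003]
wrist_force: [1.2, -0.3, -0.1]
finger_gap: 0.0001
```

```bash
python3 look.py s6 .2; python3 -c "
import cv2,numpy as np
i=cv2.imread('pics/s6.png')[140:210,300:400].astype(float)
print(i.mean(-1)[20:60:5,10:80:5].round())
i=np.clip((i-20)*2.5,0,255).astype('uint8');cv2.imwrite('pics/s6c.png',cv2.resize(i,None,fx=6,fy=6,interpolation=2))"
```

```text
1245 [ 0.90977057  0.06145908 -0.41053659] tilt 65.7125866535755 rms 0.0010562386025583415
[[ 59.  48.  49. 130. 128. 132. 131. 132. 125. 130. 129. 124. 103. 125.]
 [ 60.  62.  62. 129. 131. 130. 129. 127. 132. 114.  81.  55.  30.  40.]
 [ 91.  59.  60. 103.  95.  53.  41.  39.  49.  55.  56.  57.  56.  58.]
 [ 66.  63.  61.  50.  60.  54.  51.  56.  55.  56.  57.  54.  55.  60.]
 [ 53.  55.  59.  61.  56.  54.  56.  60.  59.  60.  54.  60.  56.  58.]
 [ 61.  61.  55.  60.  54.  56.  59.  56.  51.  53.  59.  59.  59.  57.]
 [ 62.  57.  57.  59.  59.  57.  60.  53.  56.  58.  59.  59.  54.  40.]
 [ 61.  60.  56.  59.  52.  58.  54.  49.  33.  39.  50.  67.  72.  71.]]
```

View pics/s6c.png

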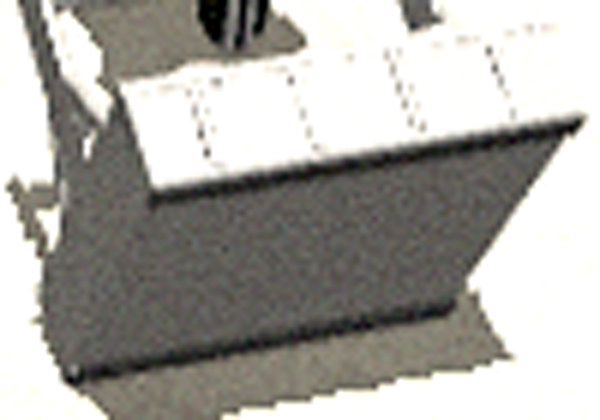

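Bare and uniform, so the left crate has no stamp. Lowering it along the same arc.

>>> send_rows --deltas '[[[0.14,0.01,0.08,0,0,0],[0.55,0.04,0.31,0,0,0],[1.1,0.07,0.6,0,0,0],[1.81,0.12,0.95,0,0,0],[2.53,0.17,1.26,0,0,0],[3.27,0.22,1.54,0,0,0],[4.01,0.26,1.79,0,0,0],[4.77,0.31,2.01,0,0,0],[5.53,0.36,2.19,0,0,0],[6.3,0.42,2.34,0,0,0],[7.08,0.47,2.46,0,0,0],[7.7,0.51,2.53,0,0,0]]]'

```text
clock: 14.15
tcp_pos: [0.5029, 0.2033, 0.1502]
orientation: [0.0, -0.033, 0.999, -0.003]
wrist_force: [3.4, 0.1, -2.0]
finger_gap: -0.0001
```

>>> send_rows --deltas '[[[0.79,0.05,0.06,0,0,0],[1.57,0.1,0.08,0,0,0],[2.36,0.16,0.06,0,0,0],[3.14,0.21,0.02,0,0,0],[3.93,0.26,-0.07,0,0,0],[4.71,0.31,-0.18,0,0,0],[5.48,0.36,-0.34,0,0,0],[6.24,0.41,-0.5,0,0,0],[7.0,0.46,-0.71,0,0,0],[7.75,0.51,-0.96,0,0,0],[8.48,0.56,-1.24,0,0,0],[9.0,0.59,-1.47,0,0,0]]]'

```text
clock: 15.35
tcp_pos: [0.5928, 0.2092, 0.135]
orientation: [0.0, -0.033, 0.999, -0.003]
wrist_force: [4.1, 0.0, -2.4]
finger_gap: 0.0
```

>>> send_rows --deltas '[[[0.42,0.03,-0.22,0,0,0],[0.85,0.06,-0.43,0,0,0],[1.28,0.08,-0.65,0,0,0],[1.68,0.11,-0.88,0,0,0],[2.09,0.14,-1.12,0,0,0],[2.36,0.15,-1.29,0,0,0],[2.62,0.17,-1.46,0,0,0],[2.8,0.18,-1.46,0,0,0],[3.1,0.2,-1.46,0,0,0],[3.6,0.23,-1.46,0,0,0],[4.1,0.25,-1.46,0,0,0],[4.1,0.25,-1.46,0,0,0]]]'

```text
clock: 16.55
tcp_pos: [0.6337, 0.2116, 0.121]
orientation: [0.0, -0.033, 0.999, -0.003]
wrist_force: [0.1, 0.1, 0.3]
finger_gap: 0.0004
```

```bash
cat > loc.py <<'E'
from h import *
import sys
d=read_camera('top');save(sys.argv[1],d['img']);P=pts(d)
ok=np.isfinite(P).all(-1)
for nm,y0 in(('L',.208),('R',-.2)):
    m=ok&(P[...,2]>.03)&(P[...,2]<.057)&(P[...,0]>.4)&(P[...,0]<.95)&(abs(P[...,1]-y0)<.14)
    q=P[m];r=cv2.minAreaRect((q[:,:2]*1000).astype(np.float32));print(nm,len(q),np.round(r[0]),np.round(r[1]),r[2])
    m=ok&(P[...,2]>.145)&(P[...,2]<.18)&(P[...,0]>.4)&(P[...,0]<.95)&(abs(P[...,1]-y0)<.12)
    q=P[m];print(' bar',len(q),q.mean(0).round(4),np.polyfit(q[:,1],q[:,0],1).round(3))
print(get_state()['joint_pos'],get_state()['tcp_pos'],get_state()['clock'])
E
python3 loc.py t2
```

```text
L 512 [603. 185.] [202. 151.] 3.918351173400879
 bar 254 [0.6037 0.1697 0.1582] [-0.066  0.615]
R 778 [ 573. -201.] [201. 192.] 4.767092704772949
 bar 416 [ 0.5732 -0.202   0.158 ] [-0.083  0.556]
[ 0.20484832  0.54065583  0.12082146  1.15179396 -0.00543896  0.13952406] [0.63329953 0.21161668 0.12090715] 16.6
```

View pics/t2.png

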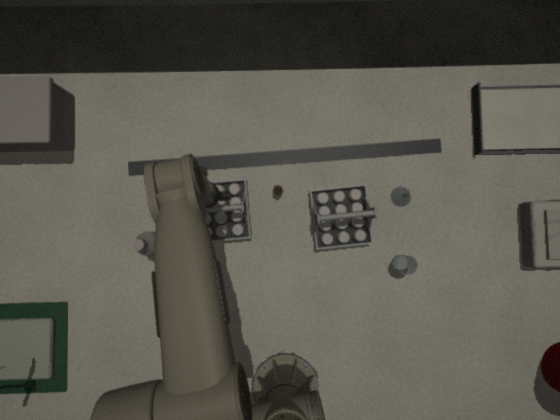

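The left crate is back within a millimetre or two of where it stood. Moving to the right crate.

>>> send_rows --deltas '[[[0,0,2,0,0,0],[0,0,5,0,0,0],[0,0,8,0,0,0],[0,0,11,0,0,0.3],[-0.2,-2,12,0,0,0.5],[-0.4,-5,12,0,0,0.7],[-0.6,-9,12,0,0,0.9],[-0.8,-13,12,0,0,1.1],[-1.1,-17,12,0,0,1.1],[-1.4,-21,12,0,0,1.1],[-1.7,-25,12,0,0,1.1],[-2.0,-29,12,0,0,1.1]]]'

```text
clock: 17.8
tcp_pos: [0.6125, -0.0798, 0.2411]
orientation: [0.0, -0.042, 0.999, -0.003]
wrist_force: [0.9, -0.9, -0.6]
finger_gap: -0.0
```

>>> send_rows --deltas '[[[-0.2,-4,0,0,0,0],[-0.4,-8,0,0,0,0],[-0.6,-11,0,0,0,0],[-0.6,-12,0,0,0,0],[-0.6,-12,-1,0,0,0],[-0.6,-12,-3,0,0,0],[-0.6,-12,-4,0,0,0],[-0.6,-12,-4,0,0,0]]]'

```text
clock: 18.6
tcp_pos: [0.6059, -0.1962, 0.1985]
orientation: [-0.002, -0.043, 0.999, -0.002]
wrist_force: [-0.2, -0.2, -0.7]
finger_gap: -0.0002
```

```bash
python3 - <<'E'
from h import *
s=get_state();print(s['clock'],s['tcp_pos'],s['orientation'],s['joint_pos'])
d=read_camera('wrist');save('w4',d['img'])
E
```

```text
18.6 [ 0.60593119 -0.19623999  0.19853129] [-0.00179912 -0.04318923  0.99906403 -0.00158986] [-0.43701363  0.44704183  0.16267191  1.28814875 -0.00448237 -0.52341536]
```

View pics/w4.png

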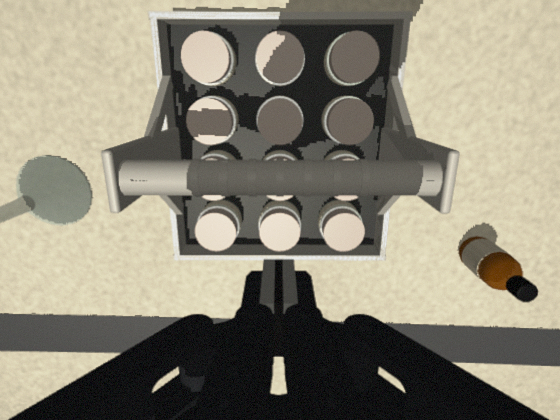

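Again square and centred (bar at row 178, fingers at column 279). Going down and approaching.

>>> send_rows --deltas '[[[0,0,-1,0,0,0],[0,0,-2.5,0,0,0],[0,0,-4,0,0,0],[0,0,-5.5,0,0,0],[0,0,-6.8,0,0,0],[0,0,-7.6,0,0,0],[0,0,-7.8,0,0,0],[-0.2,0,-7.8,0,0,0],[-0.5,0,-7.8,0,0,0],[-0.8,0,-7.8,0,0,0],[-1,0,-7.8,0,0,0],[-1,0,-7.8,0,0,0]]]'

```text
clock: 19.85
tcp_pos: [0.5969, -0.1985, 0.1233]
orientation: [0.0, -0.042, 0.999, -0.003]
wrist_force: [-0.5, -0.6, 0.1]
finger_gap: -0.0002
```

>>> send_rows --deltas '[[[-0.1,0,0,0,0,0],[-0.2,0,0,0,0,0],[-0.3,0,0,0,0,0],[-0.4,0,0,0,0,0],[-0.5,0,0,0,0,0],[-0.6,0,0,0,0,0]]]'

```text
clock: 20.45
tcp_pos: [0.5921, -0.1984, 0.123]
orientation: [0.001, -0.042, 0.999, -0.003]
wrist_force: [5.1, -0.1, -0.9]
finger_gap: -0.0001
```

>>> send_rows --deltas '[[[-0.26,-0.02,0.17,0,0,0],[-0.8,-0.07,0.5,0,0,0],[-1.48,-0.13,0.88,0,0,0],[-2.2,-0.19,1.24,0,0,0],[-2.89,-0.25,1.57,0,0,0],[-3.62,-0.31,1.87,0,0,0],[-4.37,-0.38,2.13,0,0,0],[-5.12,-0.44,2.36,0,0,0],[-5.88,-0.51,2.56,0,0,0],[-6.65,-0.57,2.71,0,0,0],[-7.43,-0.64,2.84,0,0,0],[-8.05,-0.69,2.92,0,0,0]]]'

```text
clock: 21.65
tcp_pos: [0.511, -0.2057, 0.1531]
orientation: [0.001, -0.042, 0.999, -0.003]
wrist_force: [4.7, -0.2, 4.0]
finger_gap: 0.0002
```

>>> send_rows --deltas '[[[-0.79,-0.07,0.07,0,0,0],[-1.57,-0.13,0.09,0,0,0],[-2.36,-0.2,0.1,0,0,0],[-3.14,-0.27,0.05,0,0,0],[-3.93,-0.34,0,0,0,0],[-4.7,-0.4,-0.11,0,0,0],[-5.48,-0.47,-0.24,0,0,0],[-6.25,-0.54,-0.42,0,0,0],[-7.0,-0.6,-0.62,0,0,0],[-7.6,-0.65,-0.81,0,0,0],[-8.0,-0.69,-0.95,0,0,0],[-8.2,-0.71,-1.02,0,0,0]]]'

```text
clock: 22.85
tcp_pos: [0.4279, -0.2122, 0.1415]
orientation: [-0.0, -0.042, 0.999, -0.002]
wrist_force: [1.5, 0.9, 0.7]
finger_gap: -0.0
```

```bash
python3 look.py s7 -.205
```

```text
935 [ 0.81053556  0.07053948 -0.58142609] tilt 54.34677553149102 rms 0.0012518497748140174
```

View pics/s7z.png

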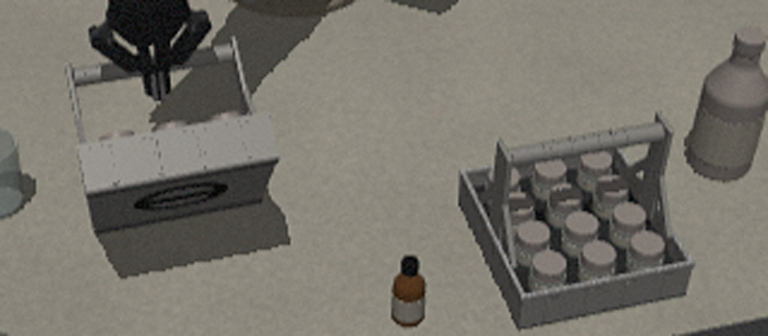

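Tilt is 54.3°, and the ring stamp already shows at (180, 195) in the zoom. Going on to 65° and holding.

>>> send_rows --deltas '[[[-0.4,-0.03,-0.15,0,0,0],[-0.85,-0.07,-0.34,0,0,0],[-1.25,-0.11,-0.54,0,0,0],[-1.65,-0.14,-0.72,0,0,0],[-2.0,-0.17,-0.9,0,0,0],[-2.3,-0.2,-1.04,0,0,0],[-2.57,-0.22,-1.18,0,0,0],[-2.8,-0.24,-1.31,0,0,0],[-3.0,-0.26,-1.43,0,0,0],[-3.1,-0.27,-1.48,0,0,0],[-3.1,-0.27,-1.48,0,0,0],[-3.1,-0.27,-1.48,0,0,0]]]'

```text
clock: 24.1
tcp_pos: [0.3977, -0.215, 0.1271]
orientation: [0.0, -0.042, 0.999, -0.003]
wrist_force: [1.3, 1.3, 0.4]
finger_gap: -0.0005
```

```bash
python3 look.py s8 -.205
```

```text
1507 [ 0.90795067  0.07876776 -0.4116081 ] tilt 65.61343003924445 rms 0.001203441527691274
```

>>> send_rows --deltas '[[[0,0,0,0,0,0],[0,0,0,0,0,0],[0,0,0,0,0,0],[0,0,0,0,0,0],[0,0,0,0,0,0],[0,0,0,0,0,0],[0,0,0,0,0,0],[0,0,0,0,0,0]]]'

```text
clock: 24.95
tcp_pos: [0.3976, -0.215, 0.127]
orientation: [0.0, -0.042, 0.999, -0.003]
wrist_force: [0.8, 0.3, -0.1]
finger_gap: 0.0002
```

View pics/s8z.png

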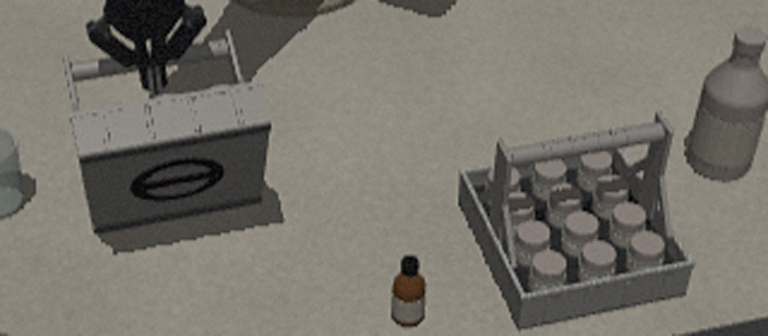

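The right crate carries the stamp: ring with bar at (177, 180), tilt 65.6°. Lowering it now.

>>> send_rows --deltas '[[[0.14,0.01,0.08,0,0,0],[0.55,0.05,0.31,0,0,0],[1.1,0.09,0.6,0,0,0],[1.81,0.15,0.95,0,0,0],[2.53,0.22,1.26,0,0,0],[3.27,0.28,1.54,0,0,0],[4.01,0.34,1.79,0,0,0],[4.77,0.41,2.01,0,0,0],[5.53,0.47,2.19,0,0,0],[6.3,0.54,2.34,0,0,0],[7.08,0.61,2.46,0,0,0],[7.7,0.66,2.53,0,0,0]]]'

```text
clock: 26.15
tcp_pos: [0.4754, -0.2085, 0.1524]
orientation: [0.0, -0.042, 0.999, -0.003]
wrist_force: [3.2, 0.0, -1.5]
finger_gap: 0.0001
```

>>> send_rows --deltas '[[[0.79,0.07,0.06,0,0,0],[1.57,0.13,0.08,0,0,0],[2.36,0.2,0.06,0,0,0],[3.14,0.27,0.02,0,0,0],[3.93,0.34,-0.07,0,0,0],[4.71,0.4,-0.18,0,0,0],[5.48,0.47,-0.34,0,0,0],[6.24,0.54,-0.5,0,0,0],[7.0,0.6,-0.71,0,0,0],[7.75,0.67,-0.96,0,0,0],[8.48,0.73,-1.24,0,0,0],[9.0,0.77,-1.47,0,0,0]]]'

```text
clock: 27.35
tcp_pos: [0.5653, -0.2007, 0.1373]
orientation: [0.0, -0.042, 0.999, -0.003]
wrist_force: [3.4, 0.3, -2.3]
finger_gap: -0.0001
```

>>> send_rows --deltas '[[[0.42,0.03,-0.22,0,0,0],[0.85,0.07,-0.43,0,0,0],[1.28,0.1,-0.65,0,0,0],[1.68,0.14,-0.88,0,0,0],[2.09,0.18,-1.12,0,0,0],[2.36,0.2,-1.29,0,0,0],[2.62,0.22,-1.46,0,0,0],[2.8,0.24,-1.46,0,0,0],[3.1,0.26,-1.46,0,0,0],[3.6,0.3,-1.46,0,0,0],[4.1,0.34,-1.46,0,0,0],[4.1,0.34,-1.46,0,0,0]]]'

```text
clock: 28.55
tcp_pos: [0.6062, -0.1975, 0.1232]
orientation: [0.0, -0.042, 0.999, -0.003]
wrist_force: [-0.7, 0.7, 0.2]
finger_gap: 0.0001
```

```bash
python3 loc.py t3
```

```text
L 813 [602. 207.] [202. 196.] 3.6619954109191895
 bar 415 [0.6012 0.2085 0.158 ] [-0.063  0.614]
R 366 [ 571. -172.] [201. 133.] 4.654941082000732
 bar 175 [ 0.5691 -0.1468  0.1585] [-0.115  0.552]
[-0.43850301  0.47839771  0.02429873  1.11385118 -0.00499794 -0.52335081] [ 0.6058414  -0.19740845  0.12313244] 28.6
```

Both crates stand in their places again. Now up, over the bar, down in front of the near wall of the stamped crate with the fingers open as a two-point pusher.

>>> send_rows --deltas '[[[0,0,2,0,0,0],[0,0,5,0,0,0],[0,0,8,0,0,0],[0,0,11,0,0,0],[-1,0,12,0,0,0],[-4,-0.3,12,0,0,0],[-8,-0.7,12,0,0,0],[-12,-1,12,0,0,0],[-15.5,-1.3,12,0,0,0],[-18,-1.6,12,0,0,0],[-18.6,-1.6,12,0,0,0],[-18.6,-1.6,12,0,0,0]]]'

```text
clock: 29.8
tcp_pos: [0.4186, -0.2132, 0.2428]
orientation: [0.0, -0.042, 0.999, -0.003]
wrist_force: [0.8, 0.4, 0.0]
finger_gap: -0.0003
```

>>> send_rows --deltas '[[[0,0,-2,0,0,0],[0,0,-6,0,0,0],[0,0,-10,0,0,0],[0,0,-14,0,0,0],[0,0,-18,0,0,0],[0,0,-20.5,0,0,0],[0,0,-22,0,0,0],[0,0,-22.4,0,0,0],[0,0,-22.4,0,0,0],[0,0,-22.4,0,0,0]]]' --jaw 1

```text
clock: 30.8
tcp_pos: [0.4206, -0.2137, 0.0197]
orientation: [0.001, -0.043, 0.999, -0.003]
wrist_force: [1.0, -0.5, -0.6]
finger_gap: 0.0854
```

```bash
python3 loc.py t4; python3 - <<'E'
from h import *
s=get_state();print(s['orientation'],s['finger_gap'],s['wrist_force'])
d=read_camera('wrist');save('w5',d['img'])
E
```

```text
L 835 [602. 208.] [202. 196.] 3.8880913257598877
 bar 420 [0.6011 0.2084 0.158 ] [-0.063  0.614]
R 760 [ 554. -203.] [241. 192.] 4.735156059265137
 bar 454 [ 0.5624 -0.2005  0.1583] [-0.136  0.535]
[-0.63808439  0.29196659 -0.55216947  0.72105547 -0.00405805 -0.7230723 ] [ 0.42069806 -0.21389708  0.01994644] 30.85
[ 9.01299949e-04 -4.24752325e-02  9.99091529e-01 -3.34035489e-03] 0.0850255819972741 [ 0.25639579 -0.69466508  1.13914741]
```

View pics/w5.png

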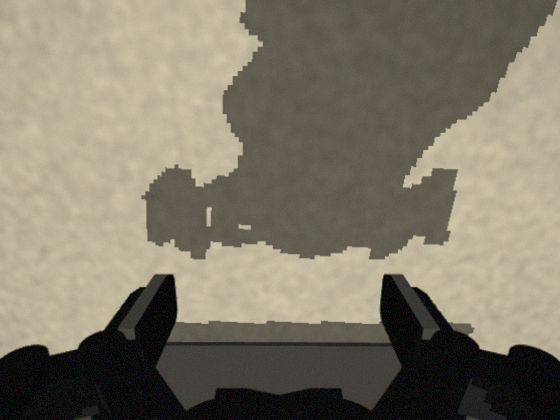

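View pics/t4.png

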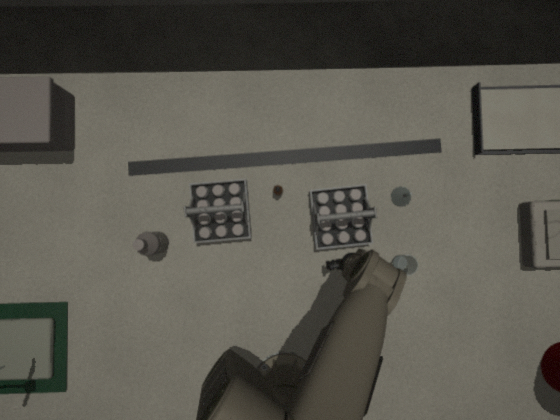

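>>> send_rows --deltas '[[[0.5,0.04,-0.3,0,0,0],[1.2,0.1,-0.6,0,0,0],[2,0.16,-0.6,0,0,0],[2.8,0.23,-0.6,0,0,0],[3.3,0.27,-0.6,0,0,0],[3.7,0.3,-0.6,0,0,0],[4.0,0.33,-0.6,0,0,0],[4.3,0.35,-0.6,0,0,0],[4.6,0.38,-0.6,0,0,0],[4.9,0.4,-0.6,0,0,0],[5.2,0.43,-0.6,0,0,0]]]'

```text
clock: 32.0
tcp_pos: [0.4634, -0.2088, 0.0128]
orientation: [-0.008, -0.041, 0.999, -0.003]
wrist_force: [-24.8, -4.1, 20.2]
finger_gap: 0.0855
```

>>> send_rows --deltas '[[[-0.1,0,0.2,0,0,0],[-0.1,0,0.4,0,0,0],[-0.1,0,0.6,0,0,0]]]'

```text
clock: 32.3
tcp_pos: [0.4685, -0.2083, 0.0182]
orientation: [-0.002, -0.042, 0.999, -0.002]
wrist_force: [-4.3, 0.4, -4.0]
finger_gap: 0.0855
```

```bash
python3 look.py s9 -.2;python3 -c "
from h import *
d=read_camera('wrist');save('w6',d['img'])"
```

```text
5417 [0.32467058 0.1355259  0.93606717] tilt 160.87113264961374 rms 0.037311747598618425
```

View pics/s9z.png

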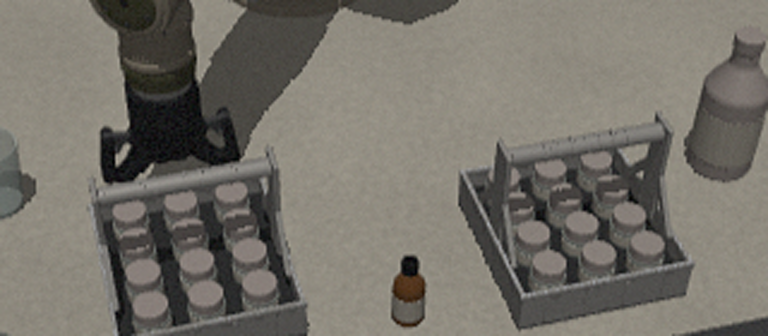

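View pics/w6.png

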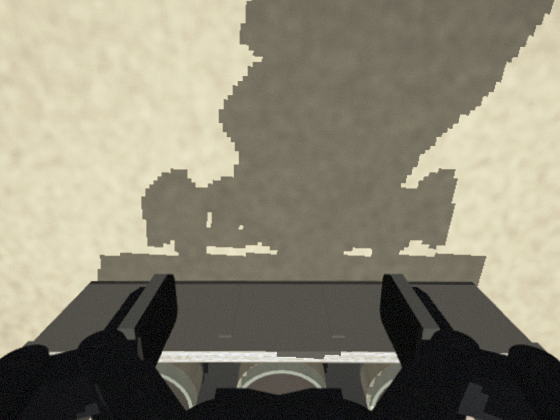

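Both fingertips rest flat on the near wall (wall top edge at row 355) and the force is small now. Pushing forward.

>>> send_rows --deltas '[[[0.4,0.03,0.1,0,0,0],[1,0.07,0.2,0,0,-0.2],[1.6,0.12,0.3,0,0,-0.3],[2.2,0.16,0.3,0,0,-0.4],[2.8,0.2,0.3,0,0,-0.5],[3.4,0.24,0.3,0,0,-0.6],[4.0,0.28,0.3,0,0,-0.7]]]'

```text
clock: 33.1
tcp_pos: [0.5111, -0.2062, 0.0219]
orientation: [-0.0, -0.036, 0.999, -0.003]
wrist_force: [-5.0, -0.0, -3.0]
finger_gap: 0.0853
```

>>> send_rows --deltas '[[[0.6,0.04,0,0,0,-0.1],[1.2,0.08,0,0,0,-0.2],[1.8,0.12,0,0,0,-0.3],[2.4,0.16,0,0,0,-0.4],[3,0.2,0,0,0,-0.5],[3.6,0.24,0,0,0,-0.6],[4.2,0.28,0,0,0,-0.7],[4.8,0.31,0,0,0,-0.7],[5.2,0.34,0,0,0,-0.7],[5.5,0.35,0,0,0,-0.7],[5.5,0.35,0,0,0,-0.7]]]'

```text
clock: 34.2
tcp_pos: [0.5664, -0.2029, 0.0222]
orientation: [0.001, -0.03, 1.0, -0.003]
wrist_force: [-2.6, -0.2, -2.4]
finger_gap: 0.0857
```

```bash
cat > fin.py <<'E'
from h import *
import sys
for cam in('top','scene'):
    d=read_camera(cam);save(sys.argv[1]+cam,d['img']);P=pts(d);ok=np.isfinite(P).all(-1)
    g=d['img'].astype(int).sum(-1)
    m=ok&(abs(P[...,2])<.008)&(g<300)&(P[...,0]>.7)&(P[...,0]<.9)&(P[...,1]>-.05)&(P[...,1]<.5)
    q=P[m];tp=np.polyfit(q[:,1],q[:,0],1)
    m=ok&(P[...,2]>.03)&(P[...,2]<.057)&(P[...,0]>.6)&(P[...,0]<.95)&(abs(P[...,1]+.2)<.12)
    q=P[m]
    # front edge: max x per y bin
    ys=np.arange(-.28,-.1,.01);e=[(y,np.percentile(q[abs(q[:,1]-y)<.005][:,0],97)) for y in ys if (abs(q[:,1]-y)<.005).sum()>3]
    e=np.array(e);fe=np.polyfit(e[:,0],e[:,1],1);r=np.abs(e[:,1]-np.polyval(fe,e[:,0]));fe=np.polyfit(e[r<.004,0],e[r<.004,1],1)
    yc=-.185
    print(cam,'tape',tp,'front',fe,'toe-tape @y',np.polyval(fe,yc)-np.polyval(tp,yc))
s=get_state();print(s['clock'],s['tcp_pos'],s['orientation'],s['wrist_force'])
E
python3 fin.py f1; python3 loc.py t5
```

```text
top tape [-0.05438417  0.78533903] front [-0.05874864  0.76650217] toe-tape @y -0.01802943270308832
scene tape [-0.05434339  0.78498322] front [-0.0606956   0.76837966] toe-tape @y -0.015428400547634169
34.3 [ 0.5664021  -0.20291036  0.02245883] [ 9.12259372e-04 -3.01603103e-02  9.99540391e-01 -2.92060436e-03] [-1.63870829 -0.25088878 -1.92056896]
L 827 [602. 208.] [201. 196.] 3.792470693588257
 bar 416 [0.6012 0.2079 0.1579] [-0.062  0.614]
R 603 [ 679. -197.] [201. 191.] 3.6284477710723877
 bar 423 [ 0.674  -0.1961  0.1581] [-0.096  0.655]
[-0.47528158  0.49879796 -0.21276016  0.85469324 -0.00422966 -0.53557685] [ 0.56639281 -0.20293758  0.02253119] 34.35
```

View pics/f1scene.png

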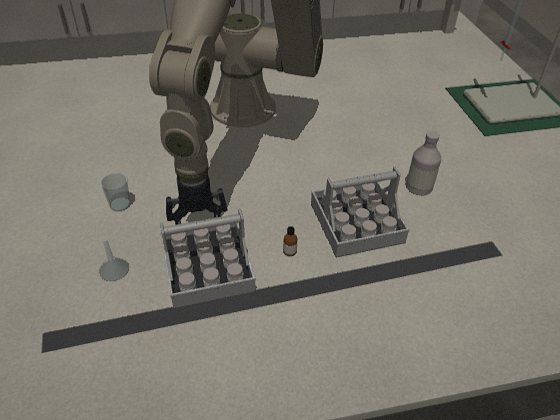

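The front edge is 15–18 mm short of the tape's centre and square within 0.01 rad. Pushing 17 mm more.

>>> send_rows --deltas '[[[0.4,0.02,0,0,0,0],[0.8,0.04,0,0,0,0],[1.2,0.07,0,0,0,0],[1.5,0.08,0,0,0,0],[1.7,0.09,0,0,0,0],[1.7,0.09,0,0,0,0],[1.7,0.09,0,0,0,0]]]'

```text
clock: 35.05
tcp_pos: [0.5797, -0.2019, 0.0226]
orientation: [-0.002, -0.03, 1.0, -0.003]
wrist_force: [-12.9, -0.7, 6.8]
finger_gap: 0.0854
```

```bash
python3 fin.py f2
```

```text
top tape [-0.05406674  0.78529295] front [-0.05876231  0.77963845] toe-tape @y -0.004785820909273486
scene tape [-0.05403203  0.7850497 ] front [-0.05920181  0.78213484] toe-tape @y -0.001958444672313764
35.15 [ 0.57970428 -0.20196902  0.02260343] [-0.00234909 -0.02961058  0.99955442 -0.00294163] [-13.26968025  -0.73518224   6.25140952]
```

Within 2–5 mm of centre. Backing off, up and clear.

>>> send_rows --deltas '[[[-0.5,0,0,0,0,0],[-1.5,-0.1,0,0,0,0],[-3,-0.2,0,0,0,0],[-5,-0.3,0,0,0,0],[-7,-0.4,0.5,0,0,0],[-8,-0.5,3,0,0,0],[-8.5,-0.5,7,0,0,0],[-9,-0.5,11,0,0,0],[-9,-0.5,15,0,0,0],[-9,-0.5,18,0,0,0],[-9,-0.5,18,0,0,0]]]'

```text
clock: 36.25
tcp_pos: [0.4956, -0.2087, 0.2079]
orientation: [0.005, -0.03, 1.0, -0.006]
wrist_force: [0.1, 0.1, 0.0]
finger_gap: 0.0854
```

```bash
python3 fin.py f3; python3 loc.py t6
```

```text
top tape [-0.05418419  0.78537804] front [-0.05508476  0.78042   ] toe-tape @y -0.004791430558768406
scene tape [-0.05321297  0.78486166] front [-0.05614206  0.78244586] toe-tape @y -0.001873918691677856
36.35 [ 0.49349363 -0.20736288  0.20324782] [ 0.00189008 -0.03012718  0.99953743 -0.00370275] [-0.61555377  0.85102281 -0.29308832]
L 819 [602. 208.] [202. 195.] 3.8755438327789307
 bar 415 [0.6012 0.2085 0.1579] [-0.062  0.614]
R 828 [ 692. -196.] [202. 192.] 3.5299923419952393
 bar 405 [ 0.6914 -0.1961  0.1582] [-0.062  0.679]
[-0.54538021  0.24191411 -0.1224949   1.20209019 -0.00424528 -0.60566324] [ 0.49269592 -0.20686729  0.20191304] 36.4
```

View pics/f3scene.png

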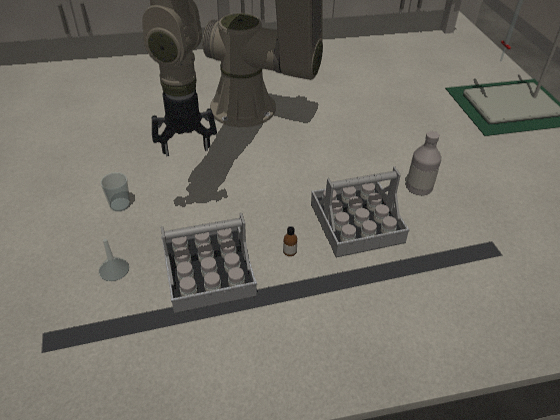

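The stamped crate's front edge stands on the tape (around (213, 298)), the other crate is in place, the glassware is untouched and the gripper is clear.

```bash
python3 -c "
from h import *
print(hand_in())"
```

```text
the job is handed in; nothing more can be done
None
```

I tipped both crates, left one first, found the stamp on the right-hand crate, and pushed that crate onto the dispatch tape. I handed the job in at about 36 s; no verdict is reported.

- **Left crate:** tipped to 65.7°, held for about a second and lowered. Its underside was bare. It stands within 1–2 mm of where it was.
- **Right crate:** tipped to 65.6° and held for about a second. The ring with the bar across it was plain to see. I lowered it, then pushed it with the open fingertips low on its near wall.
- **Final position:** the stamped crate's front edge is 5 mm short of the tape's centre line by the top camera and 2 mm by the front camera; the allowance is 25 mm. It is square to the tape within about 0.01 rad.
- **Other things:** the bottle, dropper bottle, beaker and funnel look unmoved in the last picture; I did not measure them again. The gripper was clear, with about zero wrist force.

Two things did not go to plan:
- The last joint ran into its range limit on the first approach, so I turned the tool a half turn.
- At first contact for the push the fingers pressed down on the wall, with 25 N back and 20 N vertical at the wrist. I eased that off by raising the tool 6 mm.

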